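Dig the spanner out of the bike-tool bin

TASK

The stainless spanner lies at the bottom of the grey bin, tight along one wall under the derailleur hanger tool and the brake pad pair. Shift those two over to the opposite half of the bin first, then get the spanner out and lay it flat, lengthwise and about in the middle of the shallow metal tray. Put things down rather than drop them, don't lean hard on the bin, and leave the tin, the little box, the screwdriver and the tyre lever where they are.

Things in the scene. Friction and masses are not known exactly. Their poses are not given: they have to be found in the camera images.
- bin_floor (a point): Centre of the inner floor of an open grey plastic bin fixed to the bench; floor 4 mm above the bench. x and y along the bin's sides, z up. Inside 270 mm along x, 260 mm along y; walls 4 mm thick, rim 44 mm above this point. The spanner lies against the wall at y = +130 mm; the half with negative y is the opposite half, free but for two small bystanders in its corners.
- spanner_mid (a point): Centre, half-way up, of a stainless combination spanner 180 mm long (along its x; ring end at -x, open jaws at +x), 0.11 kg. Shaft 16 mm wide, 7 mm thick, x = -62 to +62 mm; ring 30 mm across, jaws 32 mm wide, both 8 mm thick. Lies flat, z up, on the bin floor, along the +y wall: its ends 1 to 3 mm from it, the shaft only 9 to 11 mm, too little for most fingers.
- hanger_mid (a point): Centre, half-way up, of the derailleur hanger tool: a red plastic bar 100 mm long (along its y), 20 mm wide (x), 9 mm thick, with a round boss 32 mm across, 17 mm high at y = -36 mm; pins on top reach 27 mm above its underside at the boss, 18 mm at y = +42 mm; 0.06 kg. Lies across the spanner, its +y end propped on it (tilted about 0.09 rad), the other end on the bin floor.
- pads_mid (a point): Centre, half-way up, of the brake pad pair: two ribbed dark rubber pads (together 34 mm wide, 72 mm long) on a steel carrier plate 90 mm long (along its y), 34 mm wide (x), 3 mm thick; 12 mm high in all, 0.05 kg. Lies across the spanner like the hanger tool; these two may have changed places along the spanner.
- tray_floor (a point): Centre of the inner floor of a shallow open aluminium tray, fixed to the bench; floor 4 mm above the bench, rim 12 mm above the floor. Inside 232 mm along its x by 96 mm along its y, walls 4 mm thick. Tray and bin may have changed sides. The spanner may point either way in it.
- hanger_tool: The same hanger tool; origin at the centre of the bar's underside.
- pad_pair: The same pad pair; origin at the centre of the plate's underside.
- spanner: The same spanner; origin on its underside, 4 mm below its centre. Pressed from above on the shaft's middle with closed fingertips (5 to 15 N), it can be dragged over the floor, off the wall.
- bin: The grey bin; origin at the centre of its underside, axes as bin_floor. Its floor is smooth: the spanner slides on it easily (friction about 0.25).
- patch_tin: Bystander in the bin: round tin, 32 mm across, 18 mm high, in the corner at bin x = +107, y = -105 mm; origin under it.
- valve_box: Bystander in the bin: cardboard box 26 x 26 x 20 mm, in the corner at bin x = -112, y = -108 mm; origin under it.
- driver: Bystander: screwdriver 200 mm long lying on the bench beside the bin and tray, roughly along x.
- tyre_lever: Bystander: grey tyre lever 110 mm long lying on the bench beside the bin and tray, roughly along x.
Not all that is in view belongs to the job. Leave any orange or white look-alike of the pad_pair alone.

How it is judged:
On the way, in this order (a step that is already met when the one before it is completed fails the run):
1. the hanger tool and the pad pair have both been shifted into the opposite half of the bin while the spanner still lies in the bin (y of hanger_mid in the frame of bin_floor between -0.13 and 0.015 m and x of hanger_mid in the frame of bin_floor between -0.135 and 0.135 m and z of hanger_mid in the frame of bin_floor between -0.005 and 0.035 m and y of pads_mid in the frame of bin_floor between -0.13 and 0.015 m and x of pads_mid in the frame of bin_floor between -0.135 and 0.135 m and z of pads_mid in the frame of bin_floor between -0.005 and 0.035 m and z of spanner_mid in the frame of bin_floor between -0.005 and 0.03 m), for 0.2 s.
2. the spanner has been lifted out of the bin, clear of its rim (z of spanner_mid in the frame of bin_floor above 0.06 m), for 0.1 s.
At the end, for the whole second after the job is handed in: Spanner flat (0.1 rad) and at rest on the tray floor, its centre within 30 mm of the tray's centre along each side, its length within 0.25 rad of the tray's; hanger tool and pad pair at rest in the bin, their centres in the half opposite the spanner's wall (or at most 15 mm past the middle) (x of spanner_mid in the frame of tray_floor between -0.03 and 0.03 m and y of spanner_mid in the frame of tray_floor between -0.03 and 0.03 m and z of spanner_mid in the frame of tray_floor below 0.01 m and angle between spanner's own z axis and vertical below 0.1 rad and angle between the x axis of spanner and the x axis of tray_floor, either way round below 0.25 rad and y of hanger_mid in the frame of bin_floor between -0.13 and 0.015 m and x of hanger_mid in the frame of bin_floor between -0.135 and 0.135 m and z of hanger_mid in the frame of bin_floor between -0.005 and 0.035 m and y of pads_mid in the frame of bin_floor between -0.13 and 0.015 m and x of pads_mid in the frame of bin_floor between -0.135 and 0.135 m and z of pads_mid in the frame of bin_floor between -0.005 and 0.035 m and linear speed of each of spanner, hanger_tool, pad_pair below 0.03 m/s); the robot touches nothing.
It fails at once if a thing is let go in the air (its centre more than 60 mm above the bench and not held) ((height (world z) of hanger_mid above 0.06 m and contact force between hanger_tool and the arm below 0.01 N and contact force between hanger_tool and the fingers below 0.01 N) or (height (world z) of pads_mid above 0.06 m and contact force between pad_pair and the arm below 0.01 N and contact force between pad_pair and the fingers below 0.01 N) or (height (world z) of spanner_mid above 0.06 m and contact force between spanner and the arm below 0.01 N and contact force between spanner and the fingers below 0.01 N)).
It fails at once if the bin is leaned on hard (over 150 N from the fingers, or through the spanner) (contact force between any of the fingers, spanner and bin above 150 N).
It fails at once if a bystander is moved more than 25 mm (distance of any of patch_tin, valve_box, driver, tyre_lever from where it was at the start of the episode above 0.025 m).
It also fails if it takes over 72 s, if anything falls off the work surface, if the arm or the gripper's body presses on something with over 40 N, if the wrist force passes 120 N, or if a joint passes its speed limit or range.

ROBOT

A 7-joint arm with a two-finger parallel gripper is mounted at the origin on the work surface. World frame = base frame: x ahead of the robot, y to its left, z up, the work surface at z = 0. Lengths are in m, angles in rad, forces in N, time in s.
With the tool pointing down it reaches from about 0.425 to 0.925 m from the base axis. Payload 6.8 kg.
Tool frame: the origin (TCP) lies at the centre of the arm's flange, where the gripper is bolted on; the fingertips stand 182 mm ahead of it and the grasp point (between the pads) lies robot.hold_point_z ahead of it (robot.hold_point_z is the distance from the TCP to the grasp point, in m); z points along the fingers, y is the line along which they close (so a half turn about z gives the same grasp; the last joint's range is limited). The gripper opens to 88 mm and grips with 3 to 60 N. Pads are 20 mm wide; open, the fingers measure 115 mm over their backs; the gripper's body (75 mm by 178 mm) begins 61 mm behind the grasp point.
Start: joints at [-1.45, 0.477, 0.022, 1.555, -0.011, 1.109, -0.083], TCP at [0.153, 0.657, 0.405] pointing down, gripper open.
Joint ranges: [-2.96, 2.96], [-0.34, 2.1], [-1.41, 1.46], [0.24, 2.44], [-1.37, 4.51], [0.17, 1.92], [-2.96, 2.96]. Speed limits (rad/s): [2.39, 2.39, 3.14, 3.14, 3.14, 3.14, 3.14].

INTERFACE

Orientations are given as a unit quaternion [x, y, z, w].
In Python, from cell import robot, snapshot gives the robot as it stands.
- The arm moves only by the tool carry_out, never from a script. Its argument "rows" is a list of rows, each a list of 7 numbers: the shift along the world's x, y, z as a fraction of full scale, then the turn, a rotation vector about the world's x, y, z as a fraction of full scale, then the opening, from 0 (shut) to 1 (fully open). In form: [[x, y, z, rx, ry, rz, fingers], ...]. A call has 1 to 12 rows; each row shifts and turns the commanded pose from where the row before left it; what a row does not reach is not made up. Full scale, the value 1, is 0.2 m for a shift and 2 pi rad for a turn. A row lasts 1/8 s, in which the tool goes at most 62.5 mm and 10.7 degrees, less where a joint would pass 70% of its speed; a pose out of reach is approached as far as the arm can. A call with a number of a shift or a turn outside -1 to 1 is refused whole. A call with a gripper value outside its range is refused whole. The fingers move at their own pace and stop on an object; "squeeze" is the grip in N (left out, the last holds). Time passes only in rows, so rows that do not move let the fingers close. It gives the time, the measured TCP pose, the force, the opening and the grip force at its end, in the units of the state.
- robot.read_state(): the state, without advancing time (a new reading comes with each control period).
- snapshot(name): name is "scene" or "top"; returns a dict with "color" (400x640x3 uint8, red, green, blue), "vfov" (degrees; the focal length in pixels is half the picture's height over the tangent of half this angle, whatever the lens; pixels are square), "cx", "cy" (the principal point, pixels), "k1" (the pictures are not rectified: a ray, as slopes to the right and down, at radius r is drawn at 1 + k1 r^2 times it, then the intrinsics apply), "extrinsics" (4x4, takes a point from world to camera coordinates). Camera axes: x right, y down, z forward; pixel columns grow to the right and rows downward; lengths in m; the calibration is good to about 2 mm. A picture is of the moment at which its call begins. There is no depth.
- robot.sign_off(): hands the job in; it is judged then, once.
The state is a dict: "clock": time; "qpos": joint angles; "dq": joint speeds; "effort": joint torques, N m; "eef_pos": TCP position; "ee_rot": TCP orientation; "wrist_force": force on the tool from outside, world axes, zero at the start; "torque": the same for the moment, N m; "grip_width": opening from 0.0 (shut) to 1.0 (fully open); "grip_force": force on a finger pad.
Only numpy, scipy, OpenCV 4.12 (cv2) and the standard library are available. Lean on these libraries where they do the work, as an engineer would, in place of code of your own. Each camera call takes 0.05 s, during which the arm holds its last target. There are 200 camera calls.

## Working session

There is one attempt and no reset: what is moved stays moved. The work goes in short steps, Python scripts to look and compute and a tool call to move; the robot and the scene stay as the last step left them, time stands still between calls to the robot, and variables do not carry over. Pictures are saved under pics/ and viewed, at most 10 in all, crops included, and the job is handed in when it is done.

Besides the shell and the picture viewer there is one more tool, called after "Emit:" as name([rows], argument=value, ...), one row to a line, values as JSON. carry_out: Moves the arm, as the interface text tells. Its arguments: {"type":"object","properties":{"rows":{"type":"array","items":{"type":"array","items":{"type":"number","minimum":-1,"maximum":1}}},"squeeze":{"type":"number"}},"required":["rows"]}

```bash
ls; mkdir -p pics
cat > h.py <<'E'
import numpy as np, cv2
from cell import robot, snapshot
def K(s):
    h,w=s["color"].shape[:2]; f=h/2/np.tan(np.radians(s["vfov"])/2)
    return f
def ray(s,u,v):
    f=K(s); d=np.array([(u-s["cx"])/f,(v-s["cy"])/f]); p=d.copy()
    for _ in range(20): p=d/(1+s["k1"]*(p@p))
    E=np.array(s["extrinsics"]); R=E[:3,:3]; return -R.T@E[:3,3], R.T@np.array([p[0],p[1],1])
def onz(s,u,v,z):
    o,d=ray(s,u,v); return o+d*(z-o[2])/d[2]
def proj(s,P):
    E=np.array(s["extrinsics"]); c=E[:3,:3]@np.array(P)+E[:3,3]; p=c[:2]/c[2]; p=p*(1+s["k1"]*(p@p)); return p*K(s)+[s["cx"],s["cy"]]
def tri(s1,p1,s2,p2):
    o1,d1=ray(s1,*p1);o2,d2=ray(s2,*p2)
    t=np.linalg.lstsq(np.c_[d1,-d2],o2-o1,rcond=None)[0]
    a=o1+d1*t[0];b=o2+d2*t[1]; return (a+b)/2,np.linalg.norm(a-b)
def save(n,img,x0=0,y0=0,x1=640,y1=400,k=1):
    cv2.imwrite(f"pics/{n}.png",cv2.resize(img[y0:y1,x0:x1,::-1],None,fx=k,fy=k,interpolation=cv2.INTER_CUBIC))
E
python3 - <<'E'
from h import *
a=snapshot("scene");b=snapshot("top")
np.save("a0.npy",a,allow_pickle=True);np.save("b0.npy",b,allow_pickle=True)
for s in(a,b):print(s["vfov"],s["cx"],s["cy"],s["k1"],ray(s,320,200))
save("a",a["color"],k=1.25);save("b",b["color"],k=1.25)
print(robot.read_state(),robot.hold_point_z)
E
```

```text
pics
57.09583869200206 317.3615158658333 195.70506064099607 0.012684552401757226 (array([1.24635219, 0.25750512, 1.01128791]), array([-0.55906884, -0.18093746, -0.80925378]))
42.66340051546097 316.35007689577964 198.5546004054039 -0.06866247891077244 (array([0.31986596, 0.05978517, 1.43723352]), array([ 0.17336165, -0.00879606, -0.98484878]))
{'clock': 0.1, 'qpos': array([-1.45010493,  0.47770076,  0.02235628,  1.55630129, -0.01151906,
        1.10929815, -0.08309851]), 'dq': array([-0.00016704, -0.00241695, -0.00161375, -0.0024751 ,  0.00018779,
        0.00163547,  0.00054336]), 'effort': array([ 3.82554164e-03, -5.84092927e+01,  1.53959256e+00, -2.73312825e+01,
       -5.42737870e-02,  1.30674604e-02,  4.60028593e-05]), 'eef_pos': array([0.15303122, 0.65718481, 0.40381182]), 'ee_rot': array([ 1.14145607e-01,  9.93463717e-01, -7.88740958e-04, -3.89412023e-05]), 'wrist_force': array([0.07096512, 0.49847738, 0.62909835]), 'torque': array([ 0.02308719,  0.01733902, -0.00189941]), 'grip_force': 0.0, 'grip_width': 0.9994244439016885} 0.1633
```

View pics/a.png

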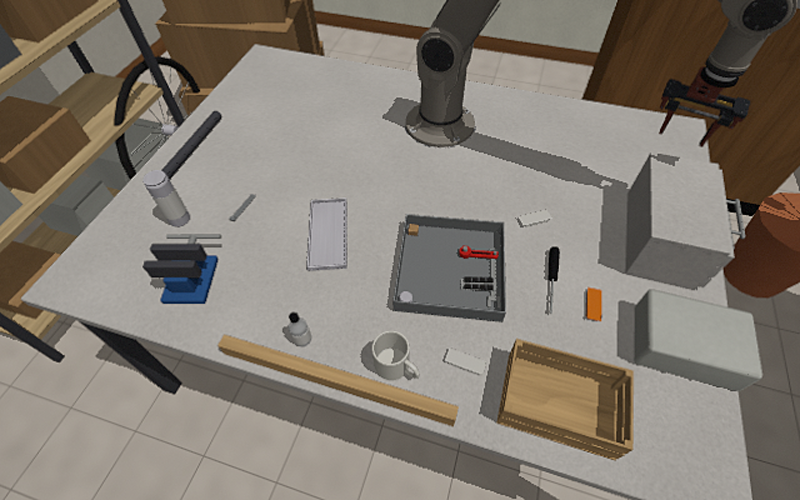

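View pics/b.png

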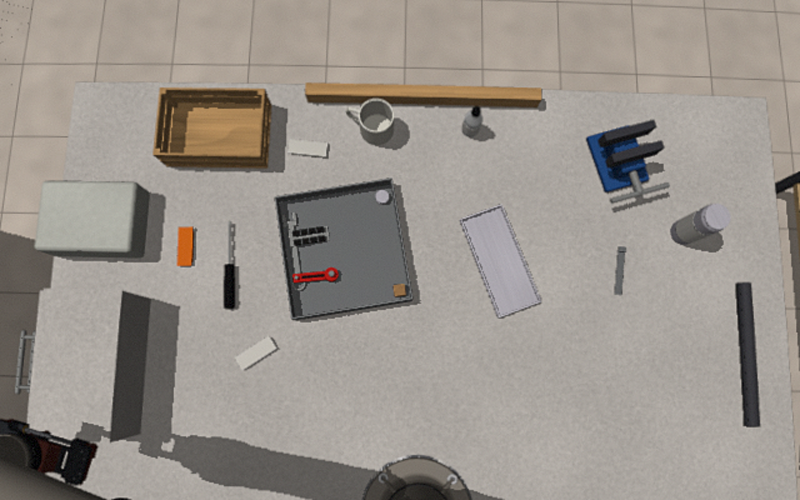

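The scene view shows the bin at about (450,265), with the red hanger tool at (478,253), the dark pads at (478,284) and the tray at (327,234). In the top view the bin is at (345,250), the hanger at (317,275), the pads at (310,236), the spanner along the left (+y) wall at x≈297, and the tray at (500,262).

Things that could be taken for the pads (top view): dark ribbed pair in the bin (310,236), orange block (186,246), white blocks (308,148) and (257,353), and the blue stand's black bars (630,140). I choose the dark one in the bin and check it in a close crop.

Run:
```python
from h import *
a=np.load("a0.npy",allow_pickle=True).item();b=np.load("b0.npy",allow_pickle=True).item()
A=cv2.resize(a["color"][165:262,305:412],None,fx=5,fy=5,interpolation=cv2.INTER_CUBIC)
B=cv2.resize(b["color"][140:260,215:335],None,fx=4,fy=4,interpolation=cv2.INTER_CUBIC)
B=cv2.resize(B,(400,400));A=cv2.resize(A,(400,363))
C=np.zeros((400,800,3),np.uint8);C[:363,:400]=A;C[:,400:]=B
save("crop",C,0,0,800,400)
# tray & red
for n,s in(("a",a),("b",b)):
    hsv=cv2.cvtColor(s["color"],cv2.COLOR_RGB2HSV)
    m=((hsv[...,0]<6)|(hsv[...,0]>174))&(hsv[...,1]>170)&(hsv[...,2]>90)
    N,l,st,c=cv2.connectedComponentsWithStats(m.astype(np.uint8))
    print(n,[(st[i].tolist(),c[i].round(1).tolist()) for i in range(1,N) if st[i][4]>40])
```

```text
a [([368, 197, 31, 10, 146], [381.8, 202.8])]
b [([234, 214, 37, 12, 205], [253.1, 220.5])]
```

View pics/crop.png

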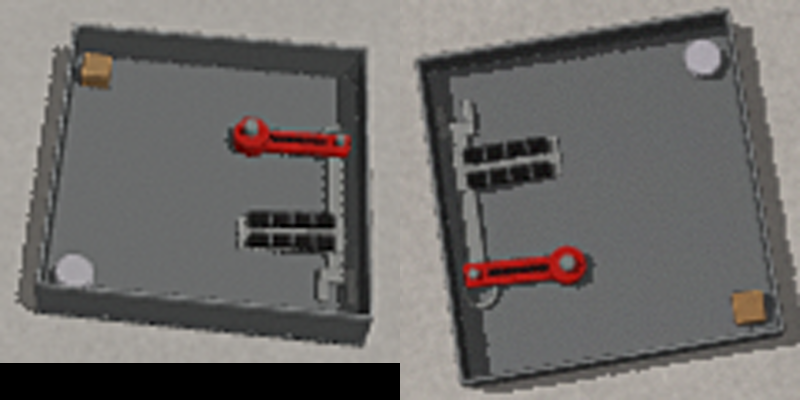

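The crop confirms the choice: dark ribbed pads on a steel plate at crop (512,163), the red tool with its boss at (570,262) and its +y pin at (474,272), the spanner behind them along the left wall, jaws end up at (465,110), ring at (485,295). The tin is at (702,57) and the box at (748,306).

```bash
cat > m.py <<'E'
from h import *
a=np.load("a0.npy",allow_pickle=True).item();b=np.load("b0.npy",allow_pickle=True).item()
L=lambda x,y:(x/3.738+305-.4,y/3.742+165-.4)
R=lambda x,y:((x-400)/3.333+215-.35,y/3.333+140-.35)
F=lambda x,y:(x/1.25-.1,y/1.25-.1)
def T(n,p,q):
    P,e=tri(a,p,b,q);print(n,P.round(4),"gap",round(e,4));return P
c=[T("rim+x+y",L(369,320),R(418,62)),T("rim+x-y",L(40,285),R(730,10)),T("rim-x-y",L(78,27),R(783,330)),T("rim-x+y",L(366,48),R(465,385))]
c=np.array(c);print("centre",c.mean(0),"sides",[np.linalg.norm(c[i]-c[i-1]).round(3) for i in range(4)])
v=c[0]+c[1]-c[2]-c[3];yaw=np.arctan2(v[1],v[0]);print("yaw",yaw)
t=[T("tray",F(*p),F(*q)) for p,q in zip([(309,201),(347,199),(347,267),(306,270)],[(540,303),(500,317),(460,219),(501,207)])]
t=np.array(t);print("tray",t.mean(0),[np.linalg.norm(t[i]-t[i-1]).round(3) for i in range(4)])
v=t[2]+t[3]-t[0]-t[1];print("tray yaw",np.arctan2(v[1],v[0]))
O=c.mean(0);Rz=np.array([[np.cos(yaw),-np.sin(yaw)],[np.sin(yaw),np.cos(yaw)]])
def B(P):return ((P[:2]-O[:2])@Rz).round(4)
for n,p,q in [("tin",L(75,268),R(702,57)),("box",L(97,68),R(748,306)),("boss",L(251,127),R(569,262)),("hpin",L(341,141),R(474,272)),
 ("padfreeend",L(241,232),R(557,159)),("padwallend",L(340,234),R(466,168)),("jaw",L(327,287),R(465,112)),("shaft",L(335,190),R(473,235))]:
    P=T(n,p,q);print("   bin",B(P))
E
python3 m.py
```

```text
rim+x+y [0.6787 0.3304 0.0417] gap 0.0006
rim+x-y [0.728  0.0708 0.0453] gap 0.0049
rim-x-y [0.4582 0.0213 0.0437] gap 0.0043
rim-x+y [0.4077 0.2788 0.0457] gap 0.0033
centre [0.56813809 0.17529513 0.04411406] sides [np.float64(0.276), np.float64(0.264), np.float64(0.274), np.float64(0.262)]
yaw 0.1848368428169132
tray [ 0.4591 -0.2735  0.0055] gap 0.0072
tray [ 0.4234 -0.175   0.0097] gap 0.0076
tray [ 0.6463 -0.0867  0.0069] gap 0.0044
tray [ 0.6806 -0.1867 -0.0031] gap 0.0034
tray [ 0.55238039 -0.18044118  0.00476325] [np.float64(0.238), np.float64(0.105), np.float64(0.24), np.float64(0.106)]
tray yaw 0.37540014879359507
tin [0.6925 0.0917 0.0245] gap 0.0004
   bin [ 0.1069 -0.105 ]
box [0.4805 0.0483 0.0195] gap 0.0007
   bin [-0.1095 -0.1087]
boss [0.5128 0.1986 0.0299] gap 0.0019
   bin [-0.0501  0.0331]
hpin [0.503  0.2774 0.0278] gap 0.0012
   bin [-0.0453  0.1123]
padfreeend [0.6051 0.214  0.0043] gap 0.0003
   bin [0.0435 0.0313]
padwallend [0.5925 0.292  0.019 ] gap 0.0056
   bin [0.0454 0.1103]
jaw [0.6425 0.2937 0.014 ] gap 0.0007
   bin [0.0948 0.1027]
shaft [0.538  0.283  0.0031] gap 0.0001
   bin [-0.0099  0.1114]
```

Emit:
carry_out([
  [0, 0, 0.3, 0, 0, 0, 0.5],
  [0, 0, 0.3, 0, 0, 0, 0.5],
  [0.178, -0.214, 0, 0, 0, -0.0277, 0.5],
  [0.178, -0.214, 0, 0, 0, -0.0277, 0.5],
  [0.178, -0.214, 0, 0, 0, -0.0277, 0.5],
  [0.178, -0.214, 0, 0, 0, -0.0277, 0.5],
  [0.178, -0.214, 0, 0, 0, -0.0277, 0.5],
  [0.178, -0.214, 0, 0, 0, -0.0277, 0.5],
  [0.178, -0.214, 0, 0, 0, -0.0277, 0.5],
  [0.178, -0.214, 0, 0, 0, 0, 0.5],
  [0.178, -0.214, 0, 0, 0, 0, 0.5],
  [0.178, -0.214, 0, 0, 0, 0, 0.5],
], squeeze=20)

```text
clock: 1.6
eef_pos: [0.5098, 0.2279, 0.5245]
ee_rot: [0.662, 0.75, -0.0, -0.0]
wrist_force: [0.2, 0.6, -0.6]
grip_width: 0.5
grip_force: 0.0
```

Emit:
carry_out([
  [0, 0, -0.27, 0, 0, 0, 0.5],
  [0, 0, -0.27, 0, 0, 0, 0.5],
  [0, 0, -0.27, 0, 0, 0, 0.5],
  [0, 0, -0.27, 0, 0, 0, 0.5],
  [0, 0, -0.27, 0, 0, 0, 0.5],
  [0, 0, 0, 0, 0, 0, 0.5],
])

```text
clock: 2.35
eef_pos: [0.5073, 0.2287, 0.2512]
ee_rot: [0.662, 0.749, -0.004, -0.001]
wrist_force: [-0.6, -0.5, 0.5]
grip_width: 0.496
grip_force: 0.0
```

```bash
cat > look.py <<'E'
import sys
from h import *
a=snapshot("scene");b=snapshot("top")
np.save("a1.npy",a,allow_pickle=True);np.save("b1.npy",b,allow_pickle=True)
A=cv2.resize(a["color"][165:265,305:412],None,fx=4,fy=4,interpolation=cv2.INTER_CUBIC)
B=cv2.resize(b["color"][140:260,215:335],(400,400),interpolation=cv2.INTER_CUBIC)
C=np.zeros((400,828,3),np.uint8);C[:,:428]=A;C[:,428:]=B
save(sys.argv[1],C[:,28:],0,0,800,400)
print(robot.read_state()["eef_pos"])
E
python3 look.py c1
```

```text
[0.50961383 0.22939059 0.2556378 ]
```

View pics/c1.png

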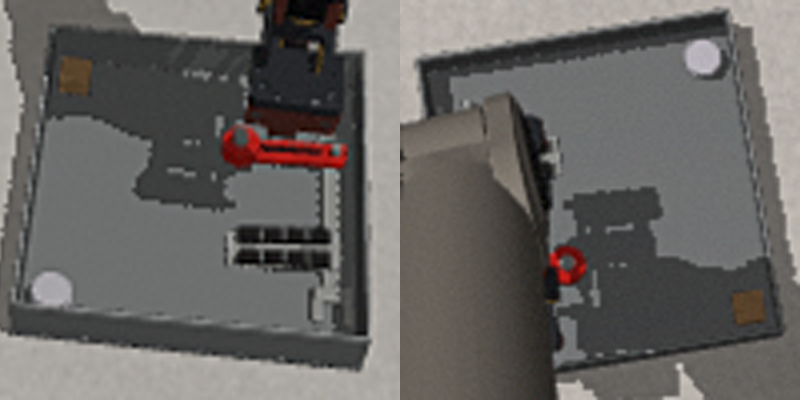

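The left crop shows the fingers straddling the red bar just above it (300,150). The top view is covered by the arm, so I trust the triangulation and go down.

Emit:
carry_out([
  [0, 0, -0.12, 0, 0, 0, 0.5],
  [0, 0, -0.12, 0, 0, 0, 0.5],
  [0, 0, -0.085, 0, 0, 0, 0.5],
  [0, 0, 0, 0, 0, 0, 0.5],
  [0, 0, 0, 0, 0, 0, 0],
  [0, 0, 0, 0, 0, 0, 0],
  [0, 0, 0, 0, 0, 0, 0],
  [0, 0, 0, 0, 0, 0, 0],
])

```text
clock: 3.45
eef_pos: [0.5093, 0.2296, 0.1902]
ee_rot: [0.662, 0.749, 0.0, 0.0]
wrist_force: [-1.2, 0.4, 4.1]
grip_width: 0.226
grip_force: 20.0
```

Emit:
carry_out([
  [0, 0, 0.06, 0, 0, 0, 0],
  [0.016, -0.086, 0, 0, 0, 0, 0],
  [0.032, -0.172, 0, 0, 0, 0, 0],
  [0.032, -0.172, 0, 0, 0, 0, 0],
  [0.016, -0.086, 0, 0, 0, 0, 0],
  [0, 0, 0, 0, 0, 0, 0],
  [0, 0, -0.03, 0, 0, 0, 0],
  [0, 0, -0.03, 0, 0, 0, 0],
  [0, 0, 0, 0, 0, 0, 0],
  [0, 0, 0, 0, 0, 0, 0.3],
])

```text
clock: 4.7
eef_pos: [0.5282, 0.1266, 0.1895]
ee_rot: [0.662, 0.75, -0.0, -0.0]
wrist_force: [0.8, -0.3, 0.3]
grip_width: 0.286
grip_force: 0.0
```

Emit:
carry_out([
  [0, 0, 0.1, 0, 0, 0, 0.4],
  [0, 0, 0.25, 0, 0, 0, 0.6],
  [0.12, 0.192, 0, 0, 0, 0.0057, 0.7],
  [0.12, 0.192, 0, 0, 0, 0, 0.7],
  [0.12, 0.192, 0, 0, 0, 0, 0.7],
  [0, 0, 0, 0, 0, 0, 0.7],
  [0, 0, -0.14, 0, 0, 0, 0.7],
  [0, 0, -0.14, 0, 0, 0, 0.7],
  [0, 0, -0.065, 0, 0, 0, 0.7],
  [0, 0, 0, 0, 0, 0, 0.7],
])

```text
clock: 5.95
eef_pos: [0.5999, 0.2407, 0.1901]
ee_rot: [0.649, 0.761, -0.001, -0.0]
wrist_force: [-0.8, -0.1, 0.9]
grip_width: 0.702
grip_force: 0.0
```

Emit:
carry_out([
  [0, 0, 0, 0, 0, 0, 0],
  [0, 0, 0, 0, 0, 0, 0],
  [0, 0, 0, 0, 0, 0, 0],
  [0, 0, 0, 0, 0, 0, 0],
])

```text
clock: 6.45
eef_pos: [0.6006, 0.2415, 0.1913]
ee_rot: [0.649, 0.761, 0.0, 0.0]
wrist_force: [-0.7, -0.5, 3.4]
grip_width: 0.388
grip_force: 20.0
```

Emit:
carry_out([
  [0, 0, 0.06, 0, 0, 0, 0],
  [0.015, -0.082, 0, 0, 0, 0, 0],
  [0.031, -0.164, 0, 0, 0, 0, 0],
  [0.031, -0.164, 0, 0, 0, 0, 0],
  [0.015, -0.082, 0, 0, 0, 0, 0],
  [0, 0, 0, 0, 0, 0, 0],
  [0, 0, -0.03, 0, 0, 0, 0],
  [0, 0, -0.03, 0, 0, 0, 0],
  [0, 0, 0, 0, 0, 0, 0],
  [0, 0, 0, 0, 0, 0, 0.45],
])

```text
clock: 7.7
eef_pos: [0.6185, 0.1434, 0.1905]
ee_rot: [0.648, 0.761, -0.0, -0.0]
wrist_force: [-0.0, -0.6, -0.1]
grip_width: 0.44
grip_force: 0.0
```

Emit:
carry_out([
  [0, 0, 0.1, 0, 0, 0, 0.45],
  [0, 0, 0.3, 0, 0, 0, 0.2],
  [-0.3, -0.05, 0, 0, 0, 0.029, 0],
  [-0.3, -0.05, 0, 0, 0, 0.029, 0],
  [-0.2, -0.05, 0.2, 0, 0, 0.029, 0],
  [0, 0, 0, 0, 0, 0.029, 0],
  [0, 0, 0, 0, 0, 0.029, 0],
  [0, 0, 0, 0, 0, 0.029, 0],
])

```text
clock: 8.7
eef_pos: [0.4588, 0.1127, 0.3123]
ee_rot: [0.156, 0.988, 0.001, 0.001]
wrist_force: [-0.8, 0.3, 0.3]
grip_width: 0.003
grip_force: 0.0
```

```bash
python3 look.py c2
```

```text
[0.45885506 0.11260748 0.3119835 ]
```

View pics/c2.png

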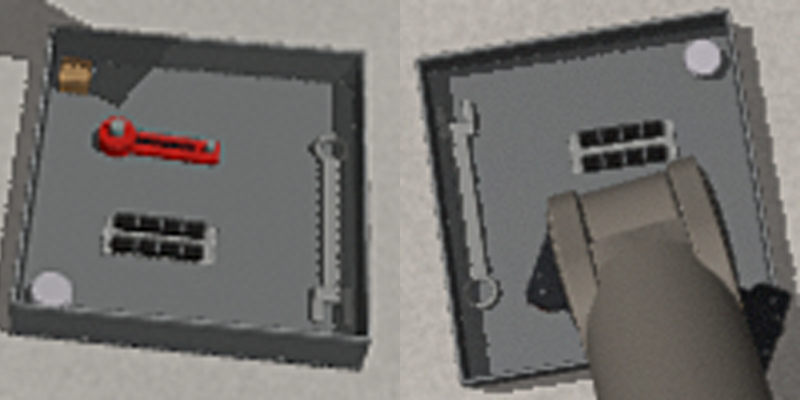

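Both tools now lie in the free half: hanger at left crop (160,145), pads at (160,240). The spanner lies bare along the +y wall, with its ring at left (326,148) / right (485,292) and its jaws at left (325,305) / right (463,118).

```bash
cat > m2.py <<'E'
from h import *
a=np.load("a1.npy",allow_pickle=True).item();b=np.load("b1.npy",allow_pickle=True).item()
L=lambda x,y:((x+28)/4+305-.4,y/4+165-.4)
R=lambda x,y:((x-400)/3.333+215-.35,y/3.333+140-.35)
O=np.array([.5681,.1753]);c,s=np.cos(.185),np.sin(.185);M=np.array([[c,-s],[s,c]])
def T(n,p,q):
    P,e=tri(a,L(*p),b,R(*q));print(n,P.round(4),"gap",round(e,4),"bin",((P[:2]-O)@M).round(4));return P
for n,p,q in [("ring",(326,148),(485,292)),("jaw",(324,302),(464,121)),("shaft",(327,225),(474,208))]: T(n,p,q)
for bx,by in [(0,.112),(0,.065),(0,.06)]: print(bx,by,O+M@[bx,by])
E
python3 m2.py
```

```text
ring [0.4887 0.2694 0.0094] gap 0.0004 bin [-0.0607  0.1071]
jaw [0.6354 0.2947 0.0101] gap 0.0005 bin [0.0882 0.1049]
shaft [0.5609 0.2836 0.0045] gap 0.0012 bin [0.0129 0.1078]
0 0.112 [0.54749799 0.28538886]
0 0.065 [0.55614348 0.23919086]
0 0.06 [0.55706321 0.23427618]
```

Emit:
carry_out([
  [0.129, 0.215, 0, 0, 0, 0.0265, 0],
  [0.129, 0.215, 0, 0, 0, 0.0265, 0],
  [0.129, 0.215, -0.1, 0, 0, 0.0265, 0],
  [0.129, 0.215, -0.1, 0, 0, 0, 0],
  [0, 0, -0.2, 0, 0, 0, 0],
  [0, 0, -0.135, 0, 0, 0, 0],
  [0, 0, 0, 0, 0, 0, 0],
  [0, 0, 0, 0, 0, 0, 0],
])

```text
clock: 9.8
eef_pos: [0.5625, 0.2851, 0.2051]
ee_rot: [-0.09, 0.996, 0.0, 0.001]
wrist_force: [0.8, 0.5, -0.1]
grip_width: 0.005
grip_force: 0.0
```

```bash
python3 -c "
from h import *
s=robot.read_state();print(s['qpos'].round(2),s['eef_pos'],s['ee_rot'],s['wrist_force'])"
```

```text
[-0.59  0.64  0.03  1.81 -0.02  0.69  1.2 ] [0.56249466 0.28511329 0.20514151] [-8.96117505e-02  9.95976359e-01  2.11494931e-04  8.84675024e-04] [ 0.84367415  0.4545519  -0.1047436 ]
```

Emit:
carry_out([
  [0, 0, -0.045, 0, 0, 0, 0],
  [0, 0, -0.015, 0, 0, 0, 0],
  [0, 0, 0, 0, 0, 0, 0],
  [0, 0, 0, 0, 0, 0, 0],
])

```text
clock: 10.3
eef_pos: [0.5624, 0.2852, 0.1939]
ee_rot: [-0.09, 0.996, 0.0, 0.001]
wrist_force: [-4.1, -2.5, 14.1]
grip_width: 0.004
grip_force: 6.9
```

Emit:
carry_out([
  [0.005, -0.027, 0, 0, 0, 0, 0],
  [0.009, -0.049, 0, 0, 0, 0, 0],
  [0.009, -0.049, 0, 0, 0, 0, 0],
  [0.009, -0.049, 0, 0, 0, 0, 0],
  [0.009, -0.047, 0, 0, 0, 0, 0],
  [0, 0, 0, 0, 0, 0, 0],
])

```text
clock: 11.05
eef_pos: [0.5716, 0.2407, 0.1939]
ee_rot: [-0.09, 0.996, 0.001, 0.002]
wrist_force: [0.7, -2.3, 9.4]
grip_width: 0.003
grip_force: 4.9
```

Emit:
carry_out([
  [0, 0, 0.2, 0, 0, 0, 0],
  [0, 0, 0.3, 0, 0, 0, 0.3],
  [-0.25, -0.15, 0.1, 0, 0, 0, 0.5],
  [-0.25, -0.2, 0, 0, 0, 0, 0.5],
  [-0.1, -0.2, 0, 0, 0, 0, 0.5],
  [0, 0, 0, 0, 0, 0, 0.5],
])

```text
clock: 11.8
eef_pos: [0.4498, 0.1288, 0.3121]
ee_rot: [-0.088, 0.996, -0.0, -0.0]
wrist_force: [0.5, 0.9, 0.1]
grip_width: 0.491
grip_force: 0.0
```

```bash
python3 look.py c3
```

```text
[0.45162757 0.13188612 0.31232037]
```

View pics/c3.png

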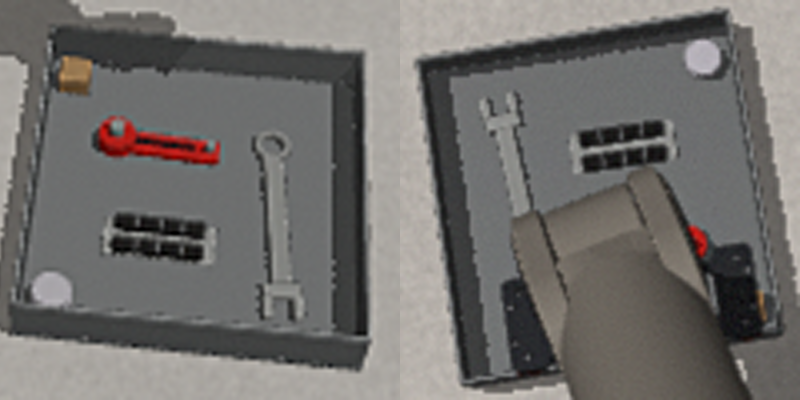

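The spanner is clear of the wall, with its ring at left crop (272,145), jaws at (283,300) and a slight turn; the jaws also show at right crop (502,112). The other objects haven't moved.

```bash
cat >> m2.py <<'E'
print("--")
P=T("jaw",(283,298),(502,112))
r=onz(a,*L(272,145),.0115);j=onz(a,*L(283,302),.0115)
for n,p in(("ring",(272,145)),("jaw",(283,302)),("sh1",(274,170)),("sh2",(279,275))):
    q=onz(a,*L(*p),.0115);print(n,q,"bin",((q[:2]-O)@M).round(4))
d=j-r;print(np.linalg.norm(d),"yaw",np.arctan2(d[1],d[0]),"mid ring+75",r+d/np.linalg.norm(d)*.075)
E
python3 m2.py | sed -n '/--/,$p'
```

```text
--
jaw [0.6433 0.2628 0.013 ] gap 0.0022 bin [0.09   0.0722]
ring [0.50052915 0.22560458 0.0115    ] bin [-0.0572  0.0619]
jaw [0.64559729 0.26463086 0.0115    ] bin [0.0926 0.0736]
sh1 [0.52507874 0.23242463 0.0115    ] bin [-0.0318  0.0641]
sh2 [0.62266487 0.2567584  0.0115    ] bin [0.0686 0.07  ]
0.15022588122829203 yaw 0.26279847746604484 mid ring+75 [0.57295416 0.24508838 0.0115    ]
```

Emit:
carry_out([
  [0.202, 0.189, 0, 0, 0, 0.0126, 0.5],
  [0.202, 0.189, 0, 0, 0, 0, 0.5],
  [0.202, 0.189, 0, 0, 0, 0, 0.5],
  [0, 0, -0.2, 0, 0, 0, 0.5],
  [0, 0, -0.2, 0, 0, 0, 0.5],
  [0, 0, -0.1, 0, 0, 0, 0.5],
  [0, 0, 0, 0, 0, 0, 0.5],
  [0, 0, 0, 0, 0, 0, 0.5],
], squeeze=45)

```text
clock: 12.9
eef_pos: [0.5733, 0.2457, 0.213]
ee_rot: [-0.13, 0.992, 0.0, 0.001]
wrist_force: [-0.7, 0.1, -0.5]
grip_width: 0.498
grip_force: 0.0
```

Emit:
carry_out([
  [0, 0, -0.08, 0, 0, 0, 0.5],
  [0, 0, -0.046, 0, 0, 0, 0.5],
  [0, 0, 0, 0, 0, 0, 0.5],
  [0, 0, 0, 0, 0, 0, 0],
  [0, 0, 0, 0, 0, 0, 0],
  [0, 0, 0, 0, 0, 0, 0],
  [0, 0, 0, 0, 0, 0, 0],
])

```text
clock: 13.78
eef_pos: [0.5726, 0.2452, 0.1865]
ee_rot: [-0.13, 0.992, 0.0, 0.0]
wrist_force: [-0.2, -0.9, 2.8]
grip_width: 0.175
grip_force: 45.6
```

Emit:
carry_out([
  [0, 0, 0.1, 0, 0, 0, 0],
  [0, 0, 0.25, 0, 0, 0, 0],
  [0, 0, 0.25, 0, 0, 0, 0],
  [-0.006, -0.125, 0, 0, 0, 0.0095, 0],
  [-0.012, -0.25, 0, 0, 0, 0.0095, 0],
  [-0.013, -0.25, 0, 0, 0, 0, 0],
  [-0.013, -0.25, 0, 0, 0, 0, 0],
  [-0.013, -0.25, 0, 0, 0, 0, 0],
  [-0.013, -0.25, 0, 0, 0, 0, 0],
  [-0.013, -0.25, 0, 0, 0, 0, 0],
  [-0.013, -0.25, 0, 0, 0, 0, 0],
  [-0.012, -0.25, 0, 0, 0, 0, 0],
])

```text
clock: 15.28
eef_pos: [0.5504, -0.1813, 0.3075]
ee_rot: [-0.189, 0.982, 0.0, 0.0]
wrist_force: [-0.3, -0.6, -0.9]
grip_width: 0.174
grip_force: 45.0
```

Emit:
carry_out([
  [0, 0, -0.1, 0, 0, 0, 0],
  [0, 0, -0.2, 0, 0, 0, 0],
  [0, 0, 0, 0, 0, 0, 0],
  [0, 0, 0, 0, 0, 0, 0],
])

```text
clock: 15.78
eef_pos: [0.5513, -0.1798, 0.2479]
ee_rot: [-0.189, 0.982, -0.0, 0.001]
wrist_force: [-0.9, 0.4, -0.4]
grip_width: 0.179
grip_force: 45.0
```

Run:
```python
from h import *
a=snapshot("scene");b=snapshot("top");np.save("a2.npy",a,allow_pickle=True)
C=np.zeros((400,800,3),np.uint8)
C[:,:400]=cv2.resize(a["color"][140:240,210:310],(400,400),interpolation=cv2.INTER_CUBIC)
C[:,400:]=cv2.resize(b["color"][150:270,340:460],(400,400),interpolation=cv2.INTER_CUBIC)
save("c4",C,0,0,800,400);print(robot.read_state()["qpos"].round(2))
```

```text
[ 0.16  0.52  0.07  1.92 -0.05  0.71  2.2 ]
```

View pics/c4.png

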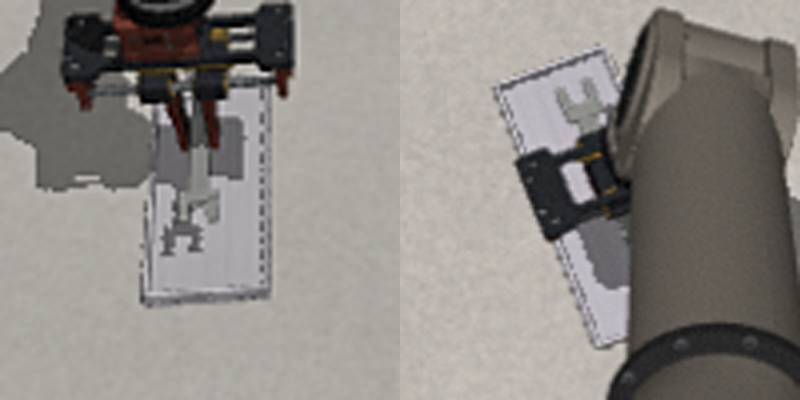

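The spanner hangs over the tray, with its jaws at left crop (200,205) and right crop (578,105), roughly parallel to the tray. I'll check its height and the tray centring.

Run:
```python
from h import *
a=np.load("a2.npy",allow_pickle=True).item();b=np.load("b0.npy",allow_pickle=True).item()
P,e=tri(a,(210+200/4-.4,140+206/4-.4),b,(340+178/3.333-.35,150+108/3.333-.35));print(P,e)
O=np.array([.5524,-.1804]);c,s=np.cos(.375),np.sin(.375);print((P[:2]-O)@np.array([[c,-s],[s,c]]))
```

```text
[ 0.61584559 -0.15215321  0.06473672] 0.0002897899220014485
[0.06938263 0.00304547]
```

Emit:
carry_out([
  [0, 0, -0.1, 0, 0, 0, 0],
  [0, 0, -0.1, 0, 0, 0, 0],
  [0, 0, -0.06, 0, 0, 0, 0],
  [0, 0, -0.03, 0, 0, 0, 0],
  [0, 0, -0.015, 0, 0, 0, 0],
  [0, 0, 0, 0, 0, 0, 0],
  [0, 0, 0, 0, 0, 0, 0],
])

```text
clock: 16.75
eef_pos: [0.5511, -0.1799, 0.1865]
ee_rot: [-0.189, 0.982, -0.0, 0.0]
wrist_force: [-2.2, 0.3, 5.8]
grip_width: 0.173
grip_force: 46.9
```

Emit:
carry_out([
  [0, 0, 0, 0, 0, 0, 0.3],
  [0, 0, 0, 0, 0, 0, 0.4],
  [0, 0, 0, 0, 0, 0, 0.4],
  [0, 0, 0.1, 0, 0, 0, 0.4],
  [0, 0, 0.25, 0, 0, 0, 0.4],
  [0, 0, 0.3, 0, 0, 0, 0.4],
  [0, -0.25, 0.1, 0, 0, 0, 0.4],
  [0, -0.3, 0, 0, 0, 0, 0.4],
  [0, -0.3, 0, 0, 0, 0, 0.4],
  [0, -0.3, 0, 0, 0, 0, 0.4],
  [0, 0, 0, 0, 0, 0, 0.4],
])

```text
clock: 18.12
eef_pos: [0.5483, -0.4151, 0.3361]
ee_rot: [-0.185, 0.983, -0.001, -0.001]
wrist_force: [0.0, 0.3, -0.2]
grip_width: 0.399
grip_force: 0.0
```

Run:
```python
from h import *
a=snapshot("scene");b=snapshot("top")
C=np.zeros((400,800,3),np.uint8)
C[:,:]=cv2.resize(a["color"][140:260,190:430],(800,400),interpolation=cv2.INTER_CUBIC)
D=cv2.resize(b["color"][140:260,210:450],(400,200),interpolation=cv2.INTER_CUBIC)
save("c5",np.vstack([C[:,:],np.hstack([D,np.zeros((200,400,3),np.uint8)])]),0,0,800,600)
for x,y in[]:pass
np.save("a3.npy",a,allow_pickle=True);np.save("b3.npy",b,allow_pickle=True)
```

```text
(no output)
```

View pics/c5.png

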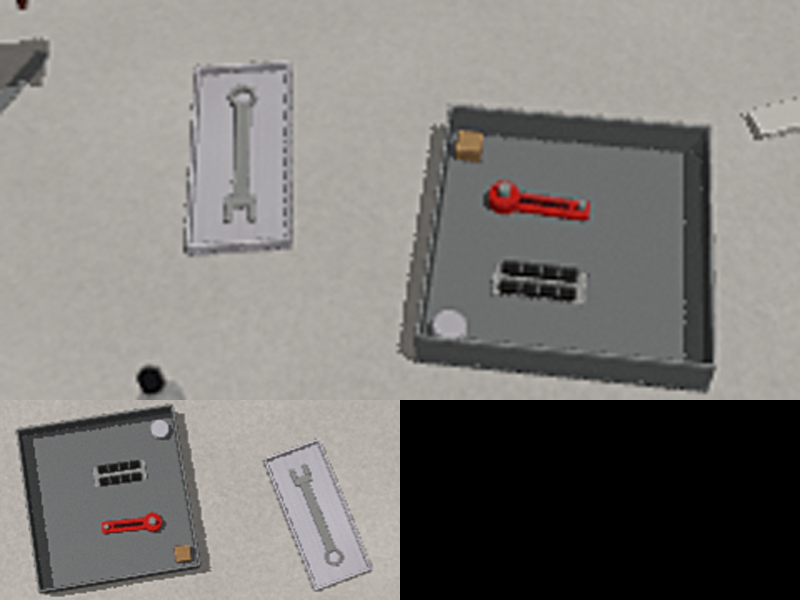

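The spanner lies flat and lengthwise in the middle of the tray: ring (240,95), jaws (240,208), tray corners about (195,67) to (290,245). The hanger (540,203) and pads (540,282) are in the free half, and the bystanders haven't moved.

```bash
python3 -c "
from cell import robot
print(robot.sign_off())"
```

```text
the job is handed in; nothing more can be done
None
```

The spanner is in the middle of the tray, flat and lengthwise, and the hanger tool and pad pair lie in the opposite half of the bin; I handed the job in at about 18 s, but the sign-off gave no verdict.

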